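# Sort bungs, pourers and a foil capsule back into their holders

### The job

Put the closing and pouring pieces scattered on the barrel head back where each kind belongs: one rubber bung in each large nest of the bung board, one steel pourer upright in each small nest of the pourer stand, and the loose foil capsule down over the bare spindle of the capsule stand. Seat every piece fully and upright and let go of it; leave the pulled cork and the foil cutter where they lie.

Things in the scene. Friction and masses are not known exactly. Their poses are not given: they have to be found in the camera images.
- bung_a: Grey tapered rubber barrel bung standing on its narrow end: 38 mm across at the foot, 48 mm at the top, 34 mm high, about 30 g. Origin: centre of its underside; z up. Stands on the round plank board, whose top is at z = 0.020. Grip it near the top so that the fingers stay clear of the block it goes into.
- bung_b: Red-brown rubber barrel bung, same shape and size as bung_a (38 mm foot, 48 mm top, 34 mm high, about 30 g). Origin: centre of its underside; z up. Stands on the round plank board, whose top is at z = 0.020. Grip it near the top.
- pourer_a: Steel bottle pourer standing upright, 64 mm high: 25 mm foot, a 27 mm wide collar from 24 to 39 mm up (grip there), a 12 mm thick spout above; about 30 g. Origin: centre of its underside; z up. Stands on the round plank board, whose top is at z = 0.020.
- pourer_b: Second steel bottle pourer, same shape and size as pourer_a (64 mm high, 27 mm collar 24 to 39 mm up). Origin: centre of its underside; z up. Stands on the round plank board, whose top is at z = 0.020.
- capsule: Loose dark red foil capsule: a rigid cup standing mouth down, 33 mm wide at the foot, about 30 mm near its closed top, 51 mm high; inside it is hollow, clear 19 mm wide and 46 mm deep; about 12 g. Origin: centre of its underside; z up. Stands on the round plank board, whose top is at z = 0.020. (A twin is already fixed on capsule_stand.)
- bung_board: Pale wooden block, fixed, 78 x 160 x 18 mm (x, y, z), with two large round nests 58 mm wide and 10 mm deep (flat grey felt floor 8 mm above the underside, rim chamfered 3 mm) at y = -42.5 and +42.5 mm, x = 0, both empty. Origin: centre of the underside; z up; long side along its y, within 0.2 rad of world y. On the board at z = 0.020.
- pourer_stand: Pale wooden block, fixed, 60 x 128 x 18 mm (x, y, z), with two small round nests 37 mm wide and 10 mm deep (flat grey felt floor 8 mm above the underside, rim chamfered 3 mm) at y = -36 and +36 mm, x = 0, both empty. Origin: centre of the underside; z up; long side along its y, within 0.2 rad of world y. On the board at z = 0.020.
- capsule_stand: Pale wooden base, fixed, 56 x 124 x 14 mm (x, y, z), with two upright brass spindles 8 mm thick and 40 mm tall (tips 54 mm above the underside) at y = -36 and +36 mm, x = 0. The one at +y wears a fixed red capsule; the bare one at -y is free. Origin: centre of the underside; z up; long side along its y, within 0.2 rad of world y. At z = 0.020.
- cork: Pulled cork standing on end, 24 mm wide, 44 mm high: a bystander, stays where it is. Origin: centre of its underside. Stands on the round plank board, whose top is at z = 0.020. (A bottle in a cradle, a bottle and a wine glass, all fixed, stand behind the row of holders, beyond x = 0.64, up to 0.31 m high.)
- foil_cutter: Red horseshoe-shaped foil cutter lying flat, 35 x 64 x 16 mm (long side along its y): a bystander, stays where it is. Origin: centre of its underside. Stands on the round plank board, whose top is at z = 0.020.

How it is judged:
At the end, for the whole second after the job is handed in: One bung in each bung_board nest, one pourer in each pourer_stand nest (10 mm of its centre along each axis, underside 4 to 12 mm above the block's), the capsule over the bare spindle (9 mm; underside 10 to 18 mm above the stand's); all within 0.12 rad of upright, at rest, let go (((x of bung_a in the frame of bung_board between -0.01 and 0.01 m and y of bung_a in the frame of bung_board between -0.0525 and -0.0325 m and z of bung_a in the frame of bung_board between 0.004 and 0.012 m and angle between each of bung_a, bung_b's own z axis and vertical below 0.12 rad and linear speed of each of bung_a, bung_b below 0.02 m/s and contact force between each of bung_a, bung_b and the fingers below 0.1 N and x of bung_b in the frame of bung_board between -0.01 and 0.01 m and y of bung_b in the frame of bung_board between 0.0325 and 0.0525 m and z of bung_b in the frame of bung_board between 0.004 and 0.012 m) or (x of bung_a in the frame of bung_board between -0.01 and 0.01 m and y of bung_a in the frame of bung_board between 0.0325 and 0.0525 m and z of bung_a in the frame of bung_board between 0.004 and 0.012 m and angle between each of bung_a, bung_b's own z axis and vertical below 0.12 rad and linear speed of each of bung_a, bung_b below 0.02 m/s and contact force between each of bung_a, bung_b and the fingers below 0.1 N and x of bung_b in the frame of bung_board between -0.01 and 0.01 m and y of bung_b in the frame of bung_board between -0.0525 and -0.0325 m and z of bung_b in the frame of bung_board between 0.004 and 0.012 m)) and ((x of pourer_a in the frame of pourer_stand between -0.01 and 0.01 m and y of pourer_a in the frame of pourer_stand between -0.046 and -0.026 m and z of pourer_a in the frame of pourer_stand between 0.004 and 0.012 m and angle between each of pourer_a, pourer_b's own z axis and vertical below 0.12 rad and linear speed of each of pourer_a, pourer_b below 0.02 m/s and contact force between each of pourer_a, pourer_b and the fingers below 0.1 N and x of pourer_b in the frame of pourer_stand between -0.01 and 0.01 m and y of pourer_b in the frame of pourer_stand between 0.026 and 0.046 m and z of pourer_b in the frame of pourer_stand between 0.004 and 0.012 m) or (x of pourer_a in the frame of pourer_stand between -0.01 and 0.01 m and y of pourer_a in the frame of pourer_stand between 0.026 and 0.046 m and z of pourer_a in the frame of pourer_stand between 0.004 and 0.012 m and angle between each of pourer_a, pourer_b's own z axis and vertical below 0.12 rad and linear speed of each of pourer_a, pourer_b below 0.02 m/s and contact force between each of pourer_a, pourer_b and the fingers below 0.1 N and x of pourer_b in the frame of pourer_stand between -0.01 and 0.01 m and y of pourer_b in the frame of pourer_stand between -0.046 and -0.026 m and z of pourer_b in the frame of pourer_stand between 0.004 and 0.012 m)) and x of capsule in the frame of capsule_stand between -0.009 and 0.009 m and y of capsule in the frame of capsule_stand between -0.045 and -0.027 m and z of capsule in the frame of capsule_stand between 0.01 and 0.018 m and angle between capsule's own z axis and vertical below 0.12 rad and linear speed of capsule below 0.02 m/s and contact force between capsule and the fingers below 0.1 N); the robot touches nothing.
It fails at once if the pulled cork or the foil cutter is displaced by more than 25 mm (distance of any of cork, foil_cutter from where it was at the start of the episode above 0.025 m).
It also fails if it takes over 115 s, if anything falls off the work surface, if the arm or the gripper's body presses on something with over 40 N, if the wrist force passes 120 N, or if a joint passes its speed limit or range.

### The arm

A 7-joint arm with a two-finger parallel gripper is mounted at the origin on a cart in front of the work surface, level with it; the furniture and walls round the work are solid. World frame = base frame: x ahead of the robot, y to its left, z up, the work surface at z = 0. Lengths are in m, angles in rad, forces in N, time in s.
With the tool pointing down it reaches from about 0.4 to 0.875 m from the base axis. Payload 6.5 kg.
Tool frame: the origin (TCP) lies on the centre line of the jaws, within the pads' length; the fingertips stand 17 mm ahead of it and the grasp point (between the pads) lies 2 mm behind it; z points along the fingers, y is the line along which they close (so a half turn about z gives the same grasp; the last joint's range is limited). The gripper opens to 88 mm and grips with 3 to 60 N. Pads are 18 mm wide; open, the fingers measure 123 mm over their backs; the gripper's body (75 mm by 187 mm) begins 45 mm behind the grasp point.
Start: joints at [1.276, 0.536, -0.004, 1.538, 0.003, 1.067, -0.071], TCP at [0.147, -0.633, 0.256] pointing down, gripper open.
Joint ranges: [-2.7, 2.7], [-0.37, 2.16], [-1.27, 1.26], [0.24, 2.4], [-1.31, 4.45], [0.19, 1.91], [-2.76, 2.76]. Speed limits (rad/s): [2.39, 2.39, 3.14, 3.14, 3.14, 3.14, 3.14].

### API

Orientations are given as a unit quaternion [w, x, y, z].
In Python, from plant import * gives the robot as it stands. The module is installed in compiled form; this text tells all that it offers.
- The arm moves only by the shell command python3 -m handwheel 'ROWS' [FORCE]. ROWS is JSON, a list of rows, each a list of 3 entries, a list of its own where there are three numbers: the shift along the tool's x, y, z in units of 30 mm (1.0 is 30 mm), then the turn, a rotation vector about the tool's x, y, z in units of 5 degrees (1.0 is 5 degrees), then the closure, from -1 (fully open) to 1 (shut). In form: [[[tx, ty, tz], [ax, ay, az], claw], ...]. A call has 1 to 20 rows; each row is the pose to reach, as a shift and turn from the pose commanded when the call began, along the tool's axes at that moment; what a row does not reach only later rows make up. A row lasts 1/10 s, in which the tool goes at most 50 mm and 8.59 degrees, less where a joint would pass 70% of its speed; a pose out of reach is approached as far as the arm can. A call with a gripper value outside its range is refused whole. The fingers move at their own pace and stop on an object; FORCE is the grip in N (left out, the last holds). Time passes only in rows, so rows that repeat a pose let the fingers close. It gives the time, the measured TCP pose, the force, the opening and the grip force at its end, in the units of the state.
- state(): the state, without advancing time (a new reading comes with each control period).
- read_camera(name): name is "scene" or "top" or "wrist"; returns (picture, depth): 400x640x3 uint8, blue, green, red; 400x640 float32, m along the optical axis (not along the pixel's ray), 0 where there is no reading.
- calibration(name): a dict with "camera_matrix" (3x3 intrinsics, pixels), "R" (3x3) and "t" (3): a world point X has camera coordinates R X + t; the wrist camera has in their place "hand_eye" (4x4, takes a point from camera to tool coordinates, whose origin is the TCP and whose axes are the flange's). Camera axes: x right, y down, z forward; pixel columns grow to the right and rows downward; lengths in m; the calibration is good to about 2 mm. A picture is of the moment at which its call begins: read the wrist's pose just before it. calibration takes no time and is no camera call.
- finish_job(): hands the job in; it is judged then, once.
Trained networks look in the newest picture that a camera, given by its name, has taken for a name from the list of things; names that differ only in an ending like _2 or _b are one class to them, and where a whole thing is asked for, a point or a joint stands for the part that bears it (a point fixed in the world has none). Each returns a list of dicts, best first, with "score" (0 to 1); they miss things now and then, are a little off and sometimes report something else, mostly with a low value. They report only what shows in the picture. A call takes as long as a camera call.
- outline_of(camera, target): "region" (400x640 bool, what is visible of it) and "rect" ([left, top, right, bottom] in pixels, round what is visible of it).
The state is a dict: "t": time; "q": joint angles; "qvel": joint speeds; "effort": joint torques, N m; "position": TCP position; "ee_rot": TCP orientation; "ft_force": force on the tool from outside, world axes, zero at the start; "moment": the same for the moment, N m; "opening": finger opening in m; "gripper_force": force on a finger pad.
Only numpy, scipy, OpenCV 4.12 (cv2) and the standard library are available. Lean on these libraries where they do the work, as an engineer would, in place of code of your own. Each camera call takes 0.05 s, during which the arm holds its last target. There are 200 camera calls.

## Working session

There is one attempt and no reset: what is moved stays moved. The work goes in short steps, Python scripts to look and compute and a shell command to move; the robot and the scene stay as the last step left them, time stands still between calls to the robot, and variables do not carry over. Pictures are saved under pics/ and viewed, at most 14 in all, crops included, and the job is handed in when it is done.

```bash
mkdir -p pics; python3 - <<'E'
from plant import *
import cv2,numpy as np
s=state();print(s['t'],s['position'],s['ee_rot'],s['opening'])
for n in('top','scene'):
    p,d=read_camera(n);cv2.imwrite(f'pics/{n}0.png',p);c=calibration(n);print(n,c)
print(calibration('wrist'))
E
```

```text
0.0 [ 0.14727074 -0.63250488  0.2548561 ] [-8.35409683e-04  9.93458068e-01  1.14194325e-01 -1.61899057e-04] 0.08835430340333378
top {'camera_matrix': array([[401.74997564,   0.        , 315.63668691],
       [  0.        , 401.74997564, 198.62688561],
       [  0.        ,   0.        ,   1.        ]]), 'R': array([[-0.00670646, -0.99990852,  0.01174653],
       [-0.99062985,  0.00504091, -0.13648112],
       [ 0.13640942, -0.01255176, -0.99057303]]), 't': array([-0.06169365,  0.49996663,  0.82912509])}
scene {'camera_matrix': array([[512.08530373,   0.        , 317.16058115],
       [  0.        , 512.08530373, 204.59311716],
       [  0.        ,   0.        ,   1.        ]]), 'R': array([[-0.74547113, -0.66637833, -0.01458446],
       [-0.43699111,  0.50514597, -0.74422195],
       [ 0.50330066, -0.5484227 , -0.66777315]]), 't': array([0.34810243, 0.30104231, 0.7265672 ])}
{'camera_matrix': array([[294.38534512,   0.        , 318.82875019],
       [  0.        , 294.38534512, 199.32601547],
       [  0.        ,   0.        ,   1.        ]]), 'hand_eye': array([[ 1.13074075e-03, -9.54624993e-01, -2.97808401e-01,
         7.73689784e-02],
       [ 9.99999360e-01,  1.09211598e-03,  2.96092447e-04,
         8.26895115e-04],
       [ 4.25840644e-05, -2.97808545e-01,  9.54625617e-01,
        -1.29727067e-01],
       [ 0.00000000e+00,  0.00000000e+00,  0.00000000e+00,
         1.00000000e+00]])}
```

View pics/top0.png

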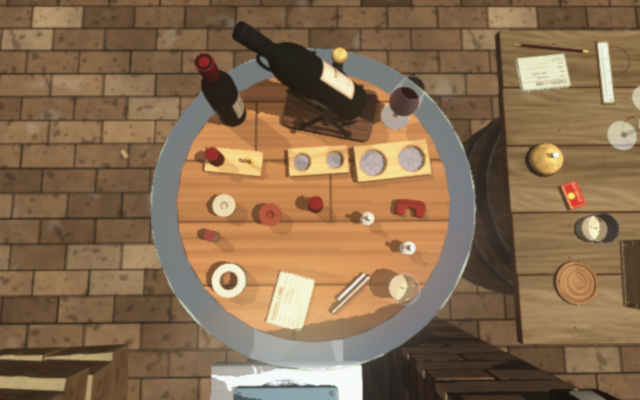

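```bash
cat > h.py <<'E'
from plant import *
import cv2,numpy as np
from scipy.spatial.transform import Rotation as Ro
def pose():
    s=state();q=s['ee_rot'];return np.array(s['position']),Ro.from_quat([q[1],q[2],q[3],q[0]]).as_matrix()
def cloud(name,d,pose_=None):
    c=calibration(name);K=c['camera_matrix'];v,u=np.mgrid[:400,:640]
    P=np.dstack([(u-K[0,2])/K[0,0]*d,(v-K[1,2])/K[1,1]*d,d])
    if name=='wrist':
        H=c['hand_eye'];p,R=pose_;return (P@H[:3,:3].T+H[:3,3])@R.T+p
    return (P-c['t'])@c['R']
def top_centre(W,m,band=.004):
    # centre and size of the highest flat part of a mask
    X=W[m];X=X[(X[:,2]>.0)]
    z=np.percentile(X[:,2],95);T=X[X[:,2]>z-band][:,:2].astype(np.float32)
    return z,cv2.minAreaRect(T),len(T)
E
python3 - <<'E'
from h import *
p,d=read_camera('top');W=cloud('top',d)
for n in('bung_a','pourer_a','capsule','bung_board','pourer_stand','capsule_stand','cork','foil_cutter'):
    for o in outline_of('top',n)[:3]:
        m=o['region']&(d>0)
        if m.sum()<20: continue
        z,r,k=top_centre(W,m);print(n,round(o['score'],2),np.round(o['rect']),'z',z.round(3),'c',np.round(r[0],4),'s',np.round(r[1],3),'a',round(r[2],1),k,p[m].mean(0).round())
E
```

```text
bung_a 0.76 [211. 193. 234. 215.] z 0.056 c [0.4838 0.1293] s [0.046 0.045] a 50.6 309 [164. 205. 227.]
bung_a 0.66 [257. 200. 279. 223.] z 0.055 c [0.4652 0.0322] s [0.047 0.044] a 0.0 329 [ 60.  89. 174.]
pourer_a 0.72 [402. 245. 418. 256.] z 0.083 c [ 0.3942 -0.2564] s [0.009 0.008] a 89.8 21 [174. 193. 207.]
pourer_a 0.53 [360. 212. 372. 222.] z 0.083 c [ 0.4551 -0.1716] s [0.008 0.008] a 0.9 20 [166. 191. 208.]
capsule 0.56 [307. 196. 322. 210.] z 0.072 c [ 0.4868 -0.0639] s [0.027 0.027] a 89.6 135 [ 41.  55. 137.]
bung_board 0.72 [353. 139. 435. 181.] z 0.039 c [ 0.5839 -0.2312] s [0.079 0.161] a 6.0 1341 [136. 183. 212.]
pourer_stand 0.93 [288. 145. 346. 176.] z 0.039 c [ 0.584  -0.0697] s [0.06  0.128] a 3.6 978 [126. 181. 214.]
capsule_stand 0.89 [206. 146. 266. 177.] z 0.083 c [0.5876 0.1493] s [0.027 0.028] a 87.4 157 [105. 165. 211.]
capsule_stand 0.46 [286. 146. 349. 176.] z 0.039 c [ 0.584  -0.0695] s [0.061 0.128] a 3.5 1019 [125. 180. 214.]
cork 0.6 [203. 228. 219. 243.] z 0.065 c [0.4203 0.1539] s [0.021 0.021] a 42.6 98 [ 67.  88. 156.]
foil_cutter 0.64 [396. 200. 426. 216.] z 0.037 c [ 0.4789 -0.2674] s [0.062 0.033] a 84.4 281 [ 49.  63. 154.]
```

```bash
python3 - <<'E'
from h import *
p,d=read_camera('top');W=cloud('top',d);Z=W[...,2]
m=outline_of('top','capsule_stand')[0]['region']&(d>0)
w=m&(Z>.028)&(Z<.04);r=cv2.minAreaRect(W[w][:,:2].astype(np.float32));print(r,w.sum())
box=(W[...,0]>.54)&(W[...,0]<.63)&(W[...,1]>.03)&(W[...,1]<.11)&(Z>.045)
print('spindle',W[box].mean(0),W[box].max(0),box.sum())
for n in('bung_board','pourer_stand'):
    o=outline_of('top',n)[0];a,b,c,e=map(int,o['rect']);f=np.zeros_like(m);f[b:e,a:c]=1
    f&=(Z>.02)&(Z<.034);k,l,st,ce=cv2.connectedComponentsWithStats(f.astype(np.uint8))
    for i in range(1,k):
        if st[i,4]>40:print(n,W[l==i].mean(0).round(4),st[i,4],np.ptp(W[l==i],axis=0))
for c,a,h in(((.5839,-.2312),6,.0425),((.584,-.0697),3.6,.036),(r[0],r[2] if r[1][0]<r[1][1] else r[2]-90,.036)):
    a=np.radians(a);u=np.array([-np.sin(a),np.cos(a)]);print(np.array(c)-h*u,np.array(c)+h*u)
pp,R=pose();print(R)
E
```

```text
((0.5841948986053467, 0.11414434760808945), (0.12458294630050659, 0.056416697800159454), 84.06581115722656) 1152
spindle [0.57907258 0.07734699 0.06431042] [0.58242659 0.08153126 0.07574101] 23
bung_board [ 0.6301 -0.1742  0.0241] 69 [0.01185045 0.06754338 0.01335464]
bung_board [ 0.6052 -0.1453  0.023 ] 45 [0.03498397 0.01418446 0.01314301]
bung_board [ 0.5902 -0.2749  0.028 ] 543 [0.06046984 0.05799217 0.01108195]
bung_board [ 0.581  -0.1898  0.028 ] 551 [0.05815034 0.0593278  0.01066558]
bung_board [ 0.5454 -0.2276  0.0235] 215 [0.03210179 0.17897076 0.01337583]
pourer_stand [ 0.5879 -0.1061  0.0282] 231 [0.03557149 0.03738958 0.00993818]
pourer_stand [ 0.5837 -0.0336  0.0282] 236 [0.0348212  0.03729693 0.01060809]
[ 0.58834246 -0.27346718] [ 0.57945754 -0.18893282]
[ 0.58626046 -0.10562896] [ 0.58173954 -0.03377104]
[0.580473   0.07833726] [0.5879168  0.14995143]
[[ 9.73944616e-01  2.26785987e-01 -2.26551660e-05]
 [ 2.26785986e-01 -9.73944617e-01 -1.31502316e-05]
 [-2.50471653e-05  7.66972310e-06 -1.00000000e+00]]
```

View pics/scene0.png

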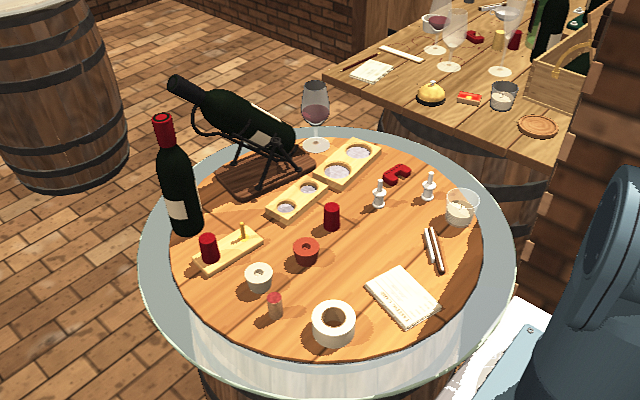

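```bash
python3 -m handwheel '[[[5.4,-5.2,0.8],[0,0,-16.7],-0.3],[[5.4,-5.2,0.8],[0,0,-16.7],-0.3],[[5.4,-5.2,0.8],[0,0,-16.7],-0.3],[[5.4,-5.2,0.8],[0,0,-16.7],-0.3],[[5.4,-5.2,0.8],[0,0,-16.7],-0.3],[[5.4,-5.2,0.8],[0,0,-16.7],-0.3],[[5.4,-5.2,0.8],[0,0,-16.7],-0.3],[[5.4,-5.2,0.8],[0,0,-16.7],-0.3],[[5.4,-5.2,0.8],[0,0,-16.7],-0.3],[[5.4,-5.2,0.8],[0,0,-16.7],-0.3],[[10.87,-10.37,1.67],[0,0,-33.4],-0.3],[[10.87,-10.37,1.67],[0,0,-33.4],-0.3],[[10.87,-10.37,1.67],[0,0,-33.4],-0.3],[[10.87,-10.37,1.67],[0,0,-33.4],-0.3],[[10.87,-10.37,1.67],[0,0,-33.4],-0.3],[[10.87,-10.37,1.67],[0,0,-33.4],-0.3],[[10.87,-10.37,1.67],[0,0,-33.4],-0.3],[[10.87,-10.37,1.67],[0,0,-33.4],-0.3],[[10.87,-10.37,1.67],[0,0,-33.4],-0.3],[[10.87,-10.37,1.67],[0,0,-33.4],-0.3]]' 15
python3 - <<'E'
from h import *
P=pose();print(P, state()['q']);p,d=read_camera('wrist');W=cloud('wrist',d,P);cv2.imwrite('pics/w1.png',p)
for n in('pourer_a',):
    for o in outline_of('wrist',n)[:3]:
        m=o['region']&(d>0)
        if m.sum()<20: continue
        z,r,k=top_centre(W,m,.006);print(n,round(o['score'],2),np.round(o['rect']),'z',z.round(3),'c',np.round(r[0],4),'s',np.round(r[1],3),k)
        print(W[m&(W[...,2]>.045)&(W[...,2]<.06)].mean(0))
E
```

```text
t: 2.75
position: [0.3945, -0.2563, 0.2057]
ee_rot: [0.0, -0.004, 1.0, -0.0]
ft_force: [0.8, -0.7, 0.5]
opening: 0.0572
gripper_force: 0.0
(array([ 0.39449205, -0.25626599,  0.2057439 ]), array([[-9.99973162e-01, -7.32419656e-03,  1.76382557e-04],
       [-7.32425057e-03,  9.99973130e-01, -3.07519003e-04],
       [-1.74125488e-04, -3.08802620e-04, -9.99999937e-01]])) [ 1.11577579  0.40665641 -0.76992153  2.01164881  0.37055864  0.86464566
  1.71950332]
pourer_a 0.76 [382. 220. 412. 252.] z 0.062 c [ 0.4214 -0.1922] s [0.095 0.01 ] 102
[ 0.44874414 -0.17021297  0.05587548]
```

View pics/w1.png

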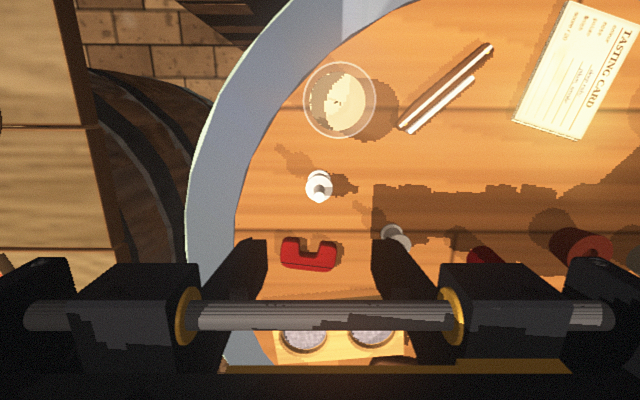

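```bash
python3 -m handwheel '[[[0,0,1],[0,0,0],-0.3],[[0,0,2],[0,0,0],-0.3],[[0,0,3],[0,0,0],-0.3],[[0,0,4],[0,0,0],-0.3],[[0,0,4.7],[0,0,0],-0.3],[[0,0,5.12],[0,0,0],-0.3],[[0,0,5.12],[0,0,0],-0.3],[[0,0,5.12],[0,0,0],1],[[0,0,5.12],[0,0,0],1],[[0,0,5.12],[0,0,0],1],[[0,0,5.12],[0,0,0],1],[[0,0,5.12],[0,0,0],1],[[0,0,5.12],[0,0,0],1],[[0,0,4.8],[0,0,0],1],[[0,0,4],[0,0,0],1],[[0,0,3],[0,0,0],1],[[0,0,2],[0,0,0],1],[[0,0,2],[0,0,0],1],[[0,0,2],[0,0,0],1]]' 15
```

```text
t: 4.75
position: [0.3944, -0.2563, 0.1461]
ee_rot: [0.0, -0.001, 1.0, -0.0]
ft_force: [-0.9, -0.0, -0.4]
opening: 0.0239
gripper_force: 14.9
```

```bash
python3 - <<'E'
from h import *
p,d=read_camera('wrist');q,_=read_camera('scene')
cv2.imwrite('pics/w2.png',np.hstack([cv2.resize(p[180:400,200:440],(400,367)),cv2.resize(q[120:300,330:526],(400,367))]))
E
```

```text
(no output)
```

View pics/w2.png

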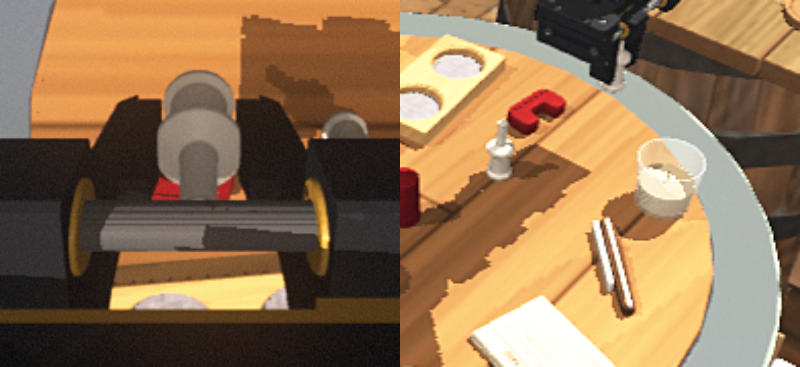

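```bash
python3 -m handwheel '[[[-1,0.8,0],[0,0,0],1],[[-2,1.6,0],[0,0,0],1],[[-3,2.4,0],[0,0,0],1],[[-4,3.2,0],[0,0,0],1],[[-5,4,0],[0,0,0],1],[[-6,4.7,0],[0,0,0],1],[[-6.42,5.01,0],[0,0,0],1],[[-6.42,5.01,0.5],[0,0,0],1],[[-6.42,5.01,1],[0,0,0],1],[[-6.42,5.01,1.5],[0,0,0],1],[[-6.42,5.01,2],[0,0,0],1],[[-6.42,5.01,2],[0,0,0],1],[[-6.42,5.01,2],[0,0,0],1]]'
python3 - <<'E'
from h import *
print(state()['ft_force'],state()['opening'])
P=pose();p,d=read_camera('wrist');cv2.imwrite('pics/w3.png',p[150:400,150:490])
H=calibration('wrist')['hand_eye'];K=calibration('wrist')['camera_matrix']
for X in((.587,-.106,.038),(.583,-.0335,.038)):
    c=np.linalg.inv(H)@np.r_[P[1].T@(np.array(X)-P[0]),1];v=K@c[:3];print(v[:2]/v[2])
E
```

```text
t: 6.15
position: [0.5862, -0.1058, 0.0852]
ee_rot: [-0.0, -0.001, 1.0, 0.0]
ft_force: [0.4, 0.2, 0.0]
opening: 0.0244
gripper_force: 14.9
[0.44769815 0.16979035 0.02412133] 0.024449189138912274
[319.5153327  232.11469339]
[431.32281262 226.68771117]
```

View pics/w3.png

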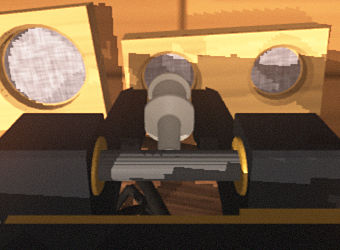

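```bash
python3 -m handwheel '[[[0.05,0,0.3],[0,0,0],1],[[0.05,0,0.55],[0,0,0],1],[[0.05,0,0.7],[0,0,0],1],[[0.05,0,0.8],[0,0,0],1],[[0.05,0,0.8],[0,0,0],1],[[0.05,0,0.8],[0,0,0],1]]'
```

```text
t: 6.8
position: [0.5854, -0.1053, 0.0617]
ee_rot: [0.0, -0.001, 1.0, 0.0]
ft_force: [0.2, 0.3, -0.6]
opening: 0.0242
gripper_force: 14.9
```

```bash
python3 -m handwheel '[[[0,0,0.05],[0,0,0],1],[[0,0,0.08],[0,0,0],1],[[0,0,0.08],[0,0,0],1]]'
```

```text
t: 7.1
position: [0.5861, -0.1055, 0.0605]
ee_rot: [0.001, -0.001, 1.0, -0.0]
ft_force: [-1.5, -0.3, 9.4]
opening: 0.024
gripper_force: 15.0
```

```bash
python3 -m handwheel '[[[0,0,-0.03],[0,0,0],0.2],[[0,0,-0.03],[0,0,0],0],[[0,0,-0.03],[0,0,0],-0.2],[[0,0,-0.03],[0,0,0],-0.2],[[0,0,-0.03],[0,0,0],-0.2],[[0,0,-0.8],[0,0,0],-0.2],[[0,0,-1.6],[0,0,0],-0.2],[[0,0,-2.6],[0,0,0],-0.3],[[0,0,-3.4],[0,0,0],-0.3],[[1,-0.5,-3.4],[0,0,0],-0.3],[[2,-1,-3.4],[0,0,0],-0.3],[[3,-1.5,-3.4],[0,0,0],-0.3],[[4.37,-2.2,-3.4],[0,0,0],-0.3],[[4.37,-2.2,-3.4],[0,0,0],-0.3],[[4.37,-2.2,-3.4],[0,0,0],-0.3]]'
python3 - <<'E'
from h import *
p,d=read_camera('top');W=cloud('top',d)
for o in outline_of('top','pourer_a')[:3]:
        m=o['region']&(d>0)
        if m.sum()<20: continue
        z,r,k=top_centre(W,m);print(round(o['score'],2),np.round(o['rect']),'z',z.round(3),'c',np.round(r[0],4),'s',np.round(r[1],3),k)
E
```

```text
t: 8.6
position: [0.4538, -0.1724, 0.1613]
ee_rot: [0.0, -0.0, 1.0, -0.0]
ft_force: [0.1, 0.6, 0.6]
opening: 0.057
gripper_force: 0.0
0.53 [329. 155. 341. 167.] z 0.091 c [ 0.584  -0.1052] s [0.006 0.008] 17
```

```bash
python3 -m handwheel '[[[-0.04,0.03,0.8],[0,0,0],-0.3],[[-0.04,0.03,1.6],[0,0,0],-0.3],[[-0.04,0.03,2.4],[0,0,0],-0.3],[[-0.04,0.03,3.2],[0,0,0],-0.3],[[-0.04,0.03,3.64],[0,0,0],-0.3],[[-0.04,0.03,3.64],[0,0,0],-0.3],[[-0.04,0.03,3.64],[0,0,0],1],[[-0.04,0.03,3.64],[0,0,0],1],[[-0.04,0.03,3.64],[0,0,0],1],[[-0.04,0.03,3.64],[0,0,0],1],[[-0.04,0.03,3.64],[0,0,0],1],[[-0.04,0.03,3.64],[0,0,0],1],[[-0.04,0.03,3],[0,0,0],1],[[-0.04,0.03,2],[0,0,0],1],[[-0.04,0.03,1],[0,0,0],1],[[-0.04,0.03,0.4],[0,0,0],1],[[-0.04,0.03,0.4],[0,0,0],1]]' 15
python3 -m handwheel '[[[-1,1.1,0],[0,0,0],1],[[-2,2.2,0],[0,0,0],1],[[-3,3.3,0],[0,0,0],1],[[-4.25,4.6,0],[0,0,0],1],[[-4.25,4.6,0],[0,0,0],1],[[-4.25,4.6,0.6],[0,0,0],1],[[-4.25,4.6,1.2],[0,0,0],1],[[-4.25,4.6,1.8],[0,0,0],1],[[-4.25,4.6,2],[0,0,0],1],[[-4.25,4.6,2],[0,0,0],1]]'
```

```text
t: 10.4
position: [0.4568, -0.1712, 0.1512]
ee_rot: [0.002, -0.001, 1.0, -0.001]
ft_force: [-0.3, 1.0, -0.4]
opening: 0.0243
gripper_force: 15.0
t: 11.4
position: [0.5816, -0.033, 0.0877]
ee_rot: [-0.001, -0.001, 1.0, 0.0]
ft_force: [0.6, -0.4, -0.5]
opening: 0.0247
gripper_force: 15.0
```

```bash
python3 -m handwheel '[[[0,0,0.4],[0,0,0],1],[[0,0,0.7],[0,0,0],1],[[0,0,0.85],[0,0,0],1],[[0,0,0.91],[0,0,0],1],[[0,0,0.91],[0,0,0],1]]'
```

```text
t: 11.9
position: [0.5827, -0.0325, 0.0618]
ee_rot: [-0.0, -0.001, 1.0, 0.0]
ft_force: [0.0, -0.7, -0.7]
opening: 0.0246
gripper_force: 15.0
```

```bash
python3 -m handwheel '[[[0,0,0.05],[0,0,0],1],[[0,0,0.07],[0,0,0],1],[[0,0,0.07],[0,0,0],1],[[0,0,0.05],[0,0,0],0.2],[[0,0,0.03],[0,0,0],0],[[0,0,0.03],[0,0,0],-0.15],[[0,0,0.03],[0,0,0],-0.15],[[0,0,0.03],[0,0,0],-0.15],[[0,0,-0.8],[0,0,0],-0.15],[[0,0,-1.6],[0,0,0],-0.2],[[0,0,-2.6],[0,0,0],-0.3],[[0,0,-3.2],[0,0,0],-0.3],[[1,-0.4,-3.2],[0,0,0],-0.3],[[2,-0.7,-3.2],[0,0,0],-0.3],[[3.2,-1.05,-3.2],[0,0,0],-0.3],[[3.2,-1.05,-3.2],[0,0,0],-0.3],[[3.2,-1.05,-3.2],[0,0,0],-0.3]]'
python3 - <<'E'
from h import *
p,d=read_camera('top');W=cloud('top',d)
for n in('pourer_a','capsule'):
  for o in outline_of('top',n)[:3]:
        m=o['region']&(d>0)
        if m.sum()<20: continue
        z,r,k=top_centre(W,m);print(n,round(o['score'],2),np.round(o['rect']),'z',z.round(3),'c',np.round(r[0],4),'s',np.round(r[1],3),k)
P=pose();p,d=read_camera('wrist');W=cloud('wrist',d,P);cv2.imwrite('pics/w4.png',p)
for n in('pourer_a','capsule','bung_a'):
  for o in outline_of('wrist',n)[:3]:
        m=o['region']&(d>0)
        if m.sum()<20: continue
        z,r,k=top_centre(W,m);print(n,round(o['score'],2),np.round(o['rect']),'z',z.round(3),'c',np.round(r[0],4),'s',np.round(r[1],3),k)
E
```

```text
t: 13.6
position: [0.4867, -0.0646, 0.1581]
ee_rot: [0.0, -0.001, 1.0, -0.0]
ft_force: [0.9, 0.8, -0.3]
opening: 0.0573
gripper_force: 0.0
pourer_a 0.16 [203. 146. 264. 176.] z 0.084 c [0.5874 0.1494] s [0.029 0.027] 161
pourer_a 0.7 [336. 274. 364. 335.] z 0.092 c [ 0.5851 -0.0352] s [0.006 0.004] 33
pourer_a 0.69 [261. 276. 293. 337.] z 0.093 c [ 0.5254 -0.0926] s [0.008 0.132] 63
capsule 0.72 [300. 176. 335. 224.] z 0.072 c [ 0.4872 -0.0649] s [0.029 0.029] 1040
bung_a 0.96 [504. 169. 582. 228.] z 0.056 c [0.4847 0.1271] s [0.047 0.047] 2285
bung_a 0.96 [397. 144. 466. 206.] z 0.056 c [0.4654 0.0307] s [0.047 0.047] 2399
bung_a 0.45 [298. 177. 340. 227.] z 0.072 c [ 0.4869 -0.0649] s [0.028 0.029] 1034
```

View pics/w4.png

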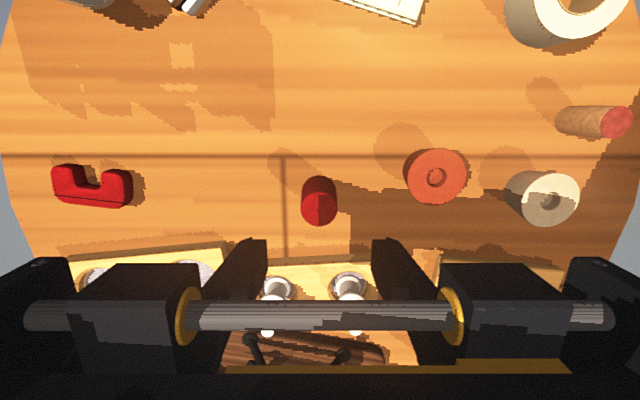

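```bash
python3 -m handwheel '[[[0,0,0.8],[0,0,0],-0.3],[[0,0,1.6],[0,0,0],-0.3],[[0,0,2.4],[0,0,0],-0.3],[[0,0,3.1],[0,0,0],-0.3],[[0,0,3.5],[0,0,0],-0.3],[[0,0,3.5],[0,0,0],-0.3],[[0,0,3.5],[0,0,0],1],[[0,0,3.5],[0,0,0],1],[[0,0,3.5],[0,0,0],1],[[0,0,3.5],[0,0,0],1],[[0,0,3.5],[0,0,0],1],[[0,0,3.5],[0,0,0],1],[[0,0,3],[0,0,0],1],[[0,0,2],[0,0,0],1],[[0,0,1],[0,0,0],1],[[0,0,0.4],[0,0,0],1],[[0,0,0.4],[0,0,0],1]]' 12
python3 -m handwheel '[[[-0.8,1.2,0],[0,0,0],1],[[-1.6,2.4,0],[0,0,0],1],[[-2.4,3.6,0],[0,0,0],1],[[-3.11,4.75,0],[0,0,0],1],[[-3.11,4.75,0],[0,0,0],1],[[-3.11,4.75,0.3],[0,0,0],1],[[-3.11,4.75,0.7],[0,0,0],1],[[-3.11,4.75,0.7],[0,0,0],1],[[-3.11,4.75,0.7],[0,0,0],1]]'
python3 - <<'E'
from h import *
P=pose();p,d=read_camera('wrist');W=cloud('wrist',d,P);cv2.imwrite('pics/w5.png',p[150:400,150:490])
q,_=read_camera('scene');cv2.imwrite('pics/w5.png',np.hstack([cv2.resize(p[170:350,220:420],(400,360)),cv2.resize(q[180:300,160:293],(400,360))]))
Z=W[...,2];b=(abs(W[...,0]-.58)<.02)&(abs(W[...,1]-.078)<.03)&(Z>.055)&(Z<.078);print(b.sum(),W[b].mean(0) if b.any() else 0)
E
```

```text
t: 15.65
position: [0.4883, -0.0643, 0.1488]
ee_rot: [0.002, -0.001, 1.0, -0.0]
ft_force: [-0.0, -0.2, -0.4]
opening: 0.0302
gripper_force: 12.0
t: 16.55
position: [0.579, 0.0771, 0.1241]
ee_rot: [-0.001, -0.0, 1.0, -0.0]
ft_force: [0.1, 0.1, 0.8]
opening: 0.0302
gripper_force: 12.0
0 0
```

View pics/w5.png

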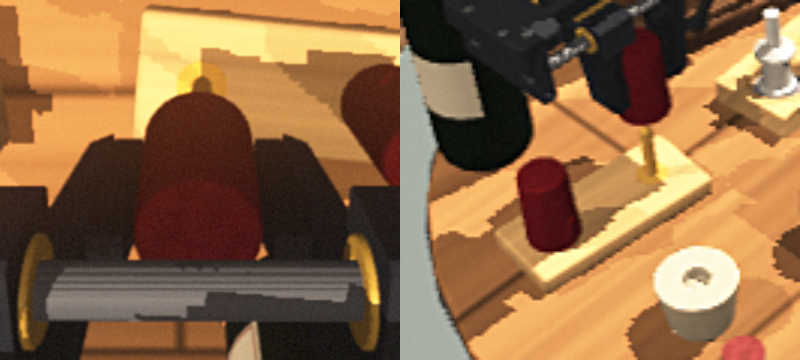

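```bash
python3 -m handwheel '[[[-0.02,0,0.3],[0,0,0],1],[[-0.02,0,0.6],[0,0,0],1],[[-0.02,0,0.8],[0,0,0],1],[[-0.02,0,1],[0,0,0],1],[[-0.02,0,1],[0,0,0],1]]'
```

```text
t: 17.15
position: [0.5797, 0.0784, 0.0938]
ee_rot: [-0.001, -0.001, 1.0, -0.0]
ft_force: [-0.1, 0.5, -0.2]
opening: 0.03
gripper_force: 12.0
```

```bash
python3 -m handwheel '[[[0,0,0.3],[0,0,0],1],[[0,0,0.6],[0,0,0],1],[[0,0,0.75],[0,0,0],1],[[0,0,0.85],[0,0,0],1],[[0,0,0.85],[0,0,0],1]]'
```

```text
t: 17.65
position: [0.5801, 0.0785, 0.0689]
ee_rot: [-0.0, -0.001, 1.0, -0.0]
ft_force: [0.3, 0.2, 0.2]
opening: 0.0299
gripper_force: 12.0
```

```bash
python3 -m handwheel '[[[0,0,0.06],[0,0,0],1],[[0,0,0.07],[0,0,0],1],[[0,0,0.07],[0,0,0],1],[[0,0,0.05],[0,0,0],0.2],[[0,0,0.03],[0,0,0],0],[[0,0,0.03],[0,0,0],-0.15],[[0,0,0.03],[0,0,0],-0.15],[[0,0,0.03],[0,0,0],-0.15],[[0,0,-0.8],[0,0,0],-0.15],[[0,0,-1.6],[0,0,0],-0.2],[[0,0,-2.4],[0,0,0],-0.5],[[0,0,-3],[0,0,0],-0.5],[[1.2,-0.5,-3],[0,0,0],-0.5],[[2.4,-1,-3],[0,0,0],-0.5],[[3.82,-1.58,-3],[0,0,0],-0.5],[[3.82,-1.58,-3],[0,0,0],-0.5],[[3.82,-1.58,-3],[0,0,0],-0.5]]'
python3 - <<'E'
from h import *
p,d=read_camera('top');W=cloud('top',d)
for n in('capsule',):
  for o in outline_of('top',n)[:3]:
        m=o['region']&(d>0)
        if m.sum()<20: continue
        z,r,k=top_centre(W,m);print(n,round(o['score'],2),np.round(o['rect']),'z',z.round(3),'c',np.round(r[0],4),'s',np.round(r[1],3),k)
m=(abs(W[...,0]-.58)<.03)&(abs(W[...,1]-.078)<.03)&(W[...,2]>.075);print(W[m].mean(0),W[m].max(0))
P=pose();p,d=read_camera('wrist');W=cloud('wrist',d,P);cv2.imwrite('pics/w6.png',p)
for n in('bung_a',):
  for o in outline_of('wrist',n)[:3]:
        m=o['region']&(d>0)
        if m.sum()<20: continue
        z,r,k=top_centre(W,m);print(n,round(o['score'],2),np.round(o['rect']),'z',z.round(3),'c',np.round(r[0],4),'s',np.round(r[1],3),k)
E
```

```text
t: 19.35
position: [0.4656, 0.0303, 0.1596]
ee_rot: [0.0, -0.001, 1.0, -0.0]
ft_force: [0.4, -0.8, 0.1]
opening: 0.0664
gripper_force: 0.0<stdin>:8: RuntimeWarning: Mean of empty slice.
  ret = um.true_divide(
Traceback (most recent call last):
ValueError: zero-size array to reduction operation maximum which has no identity
```

```bash
python3 -m handwheel '[[[0,0.02,0.8],[0,0,0],-0.5],[[0,0.02,1.6],[0,0,0],-0.5],[[0,0.02,2.4],[0,0,0],-0.5],[[0,0.02,3.2],[0,0,0],-0.5],[[0,0.02,3.69],[0,0,0],-0.5],[[0,0.02,3.69],[0,0,0],-0.5],[[0,0.02,3.69],[0,0,0],1],[[0,0.02,3.69],[0,0,0],1],[[0,0.02,3.69],[0,0,0],1],[[0,0.02,3.69],[0,0,0],1],[[0,0.02,3.69],[0,0,0],1],[[0,0,3],[0,0,0],1],[[0,0,2],[0,0,0],1],[[0,0,1],[0,0,0],1],[[0,0,0.3],[0,0,0],1],[[0,0,0.3],[0,0,0],1]]' 20
python3 - <<'E'
from h import *
p,d=read_camera('wrist');q,_=read_camera('scene')
cv2.imwrite('pics/w7.png',np.hstack([cv2.resize(p[170:350,220:420],(400,360)),cv2.resize(q[140:300,180:358],(400,360))]))
E
```

```text
t: 21.05
position: [0.4675, 0.0309, 0.1528]
ee_rot: [0.002, -0.001, 1.0, -0.0]
ft_force: [0.9, -0.3, -0.2]
opening: 0.0453
gripper_force: 19.8
```

View pics/w7.png

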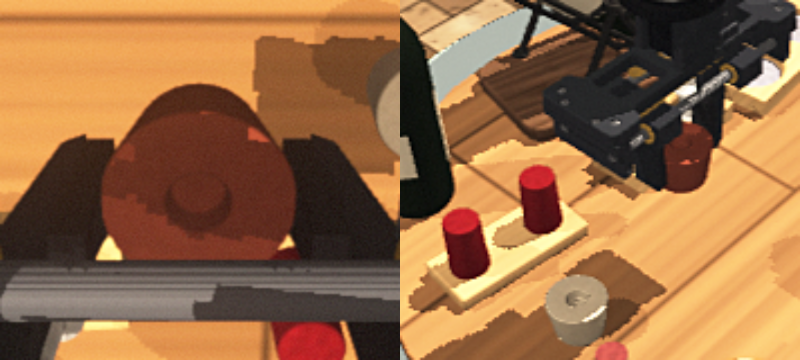

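```bash
python3 -m handwheel '[[[-0.7,-1.3,0],[0,0,0],1],[[-1.4,-2.6,0],[0,0,0],1],[[-2.1,-3.9,0],[0,0,0],1],[[-2.8,-5.3,0],[0,0,0],1],[[-3.5,-6.6,0],[0,0,0],1],[[-3.81,-7.31,0],[0,0,0],1],[[-3.81,-7.31,0.5],[0,0,0],1],[[-3.81,-7.31,1.2],[0,0,0],1],[[-3.81,-7.31,2],[0,0,0],1],[[-3.81,-7.31,2.5],[0,0,0],1],[[-3.81,-7.31,2.8],[0,0,0],1],[[-3.81,-7.31,2.8],[0,0,0],1],[[-3.81,-7.31,2.8],[0,0,0],1]]'
```

```text
t: 22.45
position: [0.5809, -0.1879, 0.0668]
ee_rot: [0.0, -0.001, 1.0, 0.0]
ft_force: [0.3, -0.4, 0.3]
opening: 0.0455
gripper_force: 19.8
```

```bash
python3 -m handwheel '[[[0,0,0.15],[0,0,0],1],[[0,0,0.24],[0,0,0],1],[[0,0,0.28],[0,0,0],1],[[0,0,0.28],[0,0,0],1]]'
```

```text
t: 22.85
position: [0.5806, -0.1883, 0.058]
ee_rot: [-0.0, -0.001, 1.0, -0.0]
ft_force: [-0.6, 0.2, -0.9]
opening: 0.0454
gripper_force: 19.8
```

```bash
python3 -m handwheel '[[[0,0,0.04],[0,0,0],1],[[0,0,0.04],[0,0,0],1],[[0,0,0.03],[0,0,0],-0.2],[[0,0,0.03],[0,0,0],-0.4],[[0,0,0.03],[0,0,0],-0.45],[[0,0,0.03],[0,0,0],-0.45],[[0,0,-0.8],[0,0,0],-0.45],[[0,0,-1.6],[0,0,0],-0.45],[[0,0,-2.6],[0,0,0],-0.5],[[0,0,-3.4],[0,0,0],-0.5],[[0.5,1.5,-3.4],[0,0,0],-0.5],[[1,3,-3.4],[0,0,0],-0.5],[[1.4,4.5,-3.4],[0,0,0],-0.5],[[1.9,6,-3.4],[0,0,0],-0.5],[[2.4,7.5,-3.4],[0,0,0],-0.5],[[2.8,9,-3.4],[0,0,0],-0.5],[[3.21,10.54,-3.4],[0,0,0],-0.5],[[3.21,10.54,-3.4],[0,0,0],-0.5],[[3.21,10.54,-3.4],[0,0,0],-0.5]]'
python3 - <<'E'
from h import *
for cam in('top','wrist'):
  P=pose();p,d=read_camera(cam);W=cloud(cam,d,P);cv2.imwrite(f'pics/{cam}8.png',p)
  for o in outline_of(cam,'bung_a')[:3]:
        m=o['region']&(d>0)
        if m.sum()<20: continue
        z,r,k=top_centre(W,m);print(cam,round(o['score'],2),np.round(o['rect']),'z',z.round(3),'c',np.round(r[0],4),'s',np.round(r[1],3),k)
E
```

```text
t: 24.75
position: [0.4834, 0.1289, 0.1601]
ee_rot: [0.0, -0.003, 1.0, -0.0]
ft_force: [1.0, -0.6, -0.2]
opening: 0.0661
gripper_force: 0.0
top 0.82 [362. 150. 383. 168.] z 0.063 c [ 0.579  -0.1876] s [0.046 0.044] 304
wrist 0.8 [293. 176. 351. 232.] z 0.056 c [0.4849 0.128 ] s [0.047 0.046] 2154
```

```bash
python3 -m handwheel '[[[-0.04,-0.02,0.8],[0,0,0],-0.5],[[-0.04,-0.02,1.6],[0,0,0],-0.5],[[-0.04,-0.02,2.4],[0,0,0],-0.5],[[-0.04,-0.02,3.2],[0,0,0],-0.5],[[-0.04,-0.02,3.7],[0,0,0],-0.5],[[-0.04,-0.02,3.7],[0,0,0],-0.5],[[-0.04,-0.02,3.7],[0,0,0],1],[[-0.04,-0.02,3.7],[0,0,0],1],[[-0.04,-0.02,3.7],[0,0,0],1],[[-0.04,-0.02,3.7],[0,0,0],1],[[-0.04,-0.02,3.7],[0,0,0],1],[[-0.04,0,3],[0,0,0],1],[[-0.04,0,2],[0,0,0],1],[[-0.04,0,1],[0,0,0],1],[[0,0,0.3],[0,0,0],1],[[0,0,0.3],[0,0,0],1]]' 20
python3 -m handwheel '[[[-0.4,-1.5,0],[0,0,0],1],[[-0.8,-3,0],[0,0,0],1],[[-1.2,-4.5,0],[0,0,0],1],[[-1.6,-6,0],[0,0,0],1],[[-2,-7.5,0],[0,0,0],1],[[-2.4,-9,0],[0,0,0],1],[[-2.8,-10.5,0],[0,0,0],1],[[-3.2,-12,0],[0,0,0],1],[[-3.52,-13.43,0],[0,0,0],1],[[-3.52,-13.43,0],[0,0,0],1],[[-3.52,-13.43,0.5],[0,0,0],1],[[-3.52,-13.43,1.2],[0,0,0],1],[[-3.52,-13.43,2],[0,0,0],1],[[-3.52,-13.43,2.5],[0,0,0],1],[[-3.52,-13.43,2.8],[0,0,0],1],[[-3.52,-13.43,2.8],[0,0,0],1],[[-3.52,-13.43,2.8],[0,0,0],1]]'
```

```text
t: 26.55
position: [0.4852, 0.1283, 0.1536]
ee_rot: [0.002, -0.001, 1.0, 0.0]
ft_force: [0.5, -0.5, 0.5]
opening: 0.045
gripper_force: 19.8
t: 28.25
position: [0.5905, -0.2745, 0.0675]
ee_rot: [0.0, -0.001, 1.0, -0.0]
ft_force: [-0.7, 0.6, -1.0]
opening: 0.0449
gripper_force: 19.8
```

```bash
python3 -m handwheel '[[[0.06,0,0.15],[0,0,0],1],[[0.06,0,0.28],[0,0,0],1],[[0.06,0,0.35],[0,0,0],1],[[0.06,0,0.35],[0,0,0],1]]'
python3 -m handwheel '[[[0,0,-0.01],[0,0,0],-0.2],[[0,0,-0.01],[0,0,0],-0.4],[[0,0,-0.01],[0,0,0],-0.4],[[0,0,-0.01],[0,0,0],-0.4],[[0,0,-0.8],[0,0,0],-0.4],[[0,0,-1.6],[0,0,0],-0.4],[[0,0,-2.6],[0,0,0],-0.5],[[0,0,-3.4],[0,0,0],-0.5],[[2,0,-4],[0,0,0],-0.5],[[4,0,-4],[0,0,0],-0.5],[[6,0,-4],[0,0,0],-0.5],[[6,0,-4],[0,0,0],-0.5],[[6,0,-4],[0,0,0],-0.5]]'
python3 - <<'E'
from h import *
p,d=read_camera('top');W=cloud('top',d);cv2.imwrite('pics/top9.png',cv2.resize(p[50:300,160:480],(768,600)))
for n in('bung_a','pourer_a','capsule','cork','foil_cutter'):
  for o in outline_of('top',n)[:3]:
        m=o['region']&(d>0)
        if m.sum()<20: continue
        z,r,k=top_centre(W,m);print(n,round(o['score'],2),np.round(o['rect']),'z',z.round(3),'c',np.round(r[0],4),'s',np.round(r[1],3),k)
q,_=read_camera('scene');cv2.imwrite('pics/s9.png',q)
E
```

```text
t: 28.65
position: [0.5884, -0.2751, 0.0579]
ee_rot: [-0.0, -0.001, 1.0, -0.0]
ft_force: [-4.3, 0.3, 11.0]
opening: 0.0447
gripper_force: 19.1
t: 29.95
position: [0.4032, -0.276, 0.1759]
ee_rot: [-0.003, 0.001, 1.0, -0.0]
ft_force: [0.2, 0.3, -0.4]
opening: 0.066
gripper_force: 0.0
bung_a 0.88 [404. 144. 426. 167.] z 0.063 c [ 0.5877 -0.2739] s [0.043 0.046] 297
bung_a 0.65 [364. 150. 382. 170.] z 0.063 c [ 0.5788 -0.1882] s [0.043 0.046] 301
pourer_a 0.73 [331. 152. 341. 166.] z 0.091 c [ 0.584  -0.1051] s [0.006 0.008] 19
pourer_a 0.16 [201. 231. 222. 241.] z 0.065 c [0.4206 0.1533] s [0.019 0.018] 83
capsule 0.81 [235. 151. 256. 168.] z 0.086 c [0.5797 0.0785] s [0.028 0.028] 140
cork 0.61 [293. 153. 307. 164.] z 0.091 c [ 0.5826 -0.0337] s [0.007 0.006] 16
cork 0.56 [203. 231. 218. 242.] z 0.065 c [0.4206 0.1542] s [0.021 0.022] 100
```

View pics/s9.png

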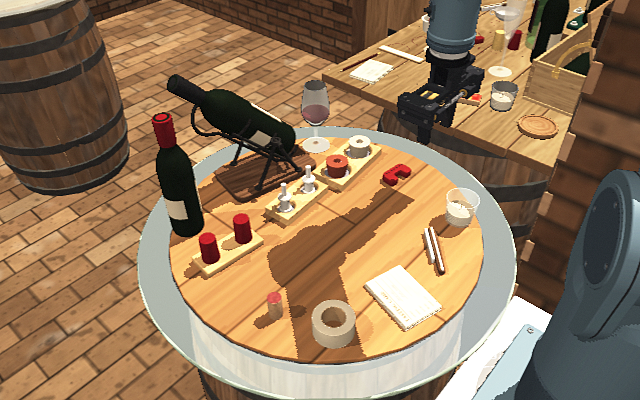

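All five pieces are seated upright: the bungs at (337,165) and (358,147), the pourers at (285,200) and (308,180), and the capsule at (242,228). The measured heights match: bungs 0.063, pourers 0.091 and capsule 0.086. The cork and cutter have not moved.

```bash
python3 -c "
from plant import *
print(finish_job())"
```

```text
the job is handed in; nothing more can be done
None
```

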